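Bolt the lock box shut past its spring safety catch

ROBOT

A 7-joint arm with a two-finger parallel gripper is mounted at the origin on a cart in front of the work surface, level with it; the furniture and walls round the work are solid. World frame = base frame: x ahead of the robot, y to its left, z up, the work surface at z = 0. Lengths are in m, angles in rad, forces in N, time in s.
With the tool pointing down it reaches from about 0.425 to 0.8 m from the base axis. Payload 8.3 kg.
Tool frame: the origin (TCP) lies at the very end of the fingers, on their centre line; the grasp point (between the pads) lies 19 mm behind it (arm.grip_point_offset is the distance from the TCP to the grasp point, in m); z points along the fingers, y is the line along which they close (so a half turn about z gives the same grasp; the last joint's range is limited). The gripper opens to 85 mm and grips with 20 to 120 N. Pads are 22 mm wide; open, the fingers measure 114 mm over their backs; the gripper's body (76 mm by 85 mm) begins 54 mm behind the grasp point. The pads swing forward as they close: fully open they stand 13 mm farther back than shut.
Start: joints at [1.046, 0.383, 0.016, 1.37, -0.006, 1.388, -0.046], TCP at [0.279, -0.559, 0.231] pointing down, gripper open.
Joint ranges: [-2.95, 2.95], [-0.25, 2.06], [-1.52, 1.56], [0.18, 2.33], [-1.44, 4.58], [0.02, 2.06], [-3.01, 3.01]. Speed limits (rad/s): [2.39, 2.39, 3.01, 3.01, 3.14, 3.14, 3.14].

INTERFACE

Orientations are given as a unit quaternion [w, x, y, z].
In Python, from workcell import arm, vision gives the robot as it stands.
- The arm moves only by the tool carry_out, never from a script. Its argument "rows" is a list of rows, each an object of numbers: "claw": the gripper's target within -1 to 1 (shut at 1, half-way at 0, fully open at -1); "dx", "dy", "dz": the shift along the tool's x, y, z in mm; "ax", "ay", "az": the turn, a rotation vector about the tool's x, y, z in rad. In form: [{"claw": .., "dx": .., "dy": .., "dz": .., "ax": .., "ay": .., "az": ..}, ...]. A call has 1 to 5 rows; each row shifts and turns the commanded pose from where the row before left it, along the tool's axes as they then stand; what a row does not reach is not made up. A row lasts 1/10 s, in which the tool goes at most 50 mm and 8.59 degrees, less where a joint would pass 70% of its speed; a pose out of reach is approached as far as the arm can. A call with a gripper value outside its range is refused whole. The fingers move at their own pace and stop on an object; "squeeze" is the grip in N (left out, the last holds). Time passes only in rows, so rows that do not move let the fingers close. It gives the time, the measured TCP pose, the force, the opening and the grip force at its end, in the units of the state.
- arm.state(): the state, without advancing time (a new reading comes with each control period).
- vision.capture(name): name is "side" or "top" or "wrist"; returns a dict with "img" (400x640x3 uint8, blue, green, red), "range_z" (400x640 float32, m along the optical axis (not along the pixel's ray), 0 where there is no reading), "camera_matrix" (3x3 intrinsics, pixels), "rvec" (rotation vector, rad) and "tvec" (3), from world to camera coordinates, as OpenCV has them. Camera axes: x right, y down, z forward; pixel columns grow to the right and rows downward; lengths in m; the calibration is good to about 2 mm. A picture is of the moment at which its call begins.
- arm.hand_in(): hands the job in; it is judged then, once.
The state is a dict: "time_s": time; "q": joint angles; "qvel": joint speeds; "effort": joint torques, N m; "tool_pos": TCP position; "tcp_rot": TCP orientation; "force": force on the tool from outside, world axes, zero at the start; "wrist_torque": the same for the moment, N m; "finger_gap": finger opening in m; "gripper_force": force on a finger pad.
Only numpy, scipy, OpenCV 4.12 (cv2) and the standard library are available. Lean on these libraries where they do the work, as an engineer would, in place of code of your own. Each camera call takes 0.05 s, during which the arm holds its last target. There are 200 camera calls.

TASK

Lock the blue box: with one fingertip press the yellow spring catch on its lid right down and keep it held down, while the other fingertip pushes the red lug so that the bolt slides through the keeper until it is fully home; only then let go of the catch, so that it springs up behind the bolt, and move clear. This is fingertip work: leave the box and the things standing round it where they are.

Things in the scene. Friction and masses are not known exactly. Their poses are not given: they have to be found in the camera images.
- lock_box: blue steel box, 130 x 170 x 60 mm (x, y, z), loose, 3 kg. Origin: centre of its underside, z up. The bolt slides along its +y, through the keeper strap at the +y end; the catch lies on the -x side of the bolt, nearer the robot. Straps over the bolt rod at x 28, y 22, 36 and 65 mm are 26 x 17 mm (x, z), tops at z 77. Behind the lug the lid is clear, nothing above z 62
- bolt (a joint): travel of the bolt in m: 0 drawn back, 0.034 fully home at its end stop, the rod through the keeper. It stays where it is left, with about 2 N of friction. While the catch is up the drawn bolt is blocked after about 1.5 mm. Once it is past 0.030 the catch can spring up behind it
- lug: red push lug at the rear end of the bolt, moving with it, 26 x 8 x 32 mm (x, y, z of the box; same axes). Origin: its centre, with the bolt at 0 at (28, -28, 80) mm in the box frame, top at z 96. Push on its rear (-y) face. In front of it lies the bolt's steel dog, top at z 73
- catch (a joint): how far the catch is pressed down in m: 0 up, 0.010 at its bottom stop. Its spring takes about 1.6 N to start, 5 N at the bottom; more than 0.006 frees the bolt. Released, it springs up, unless the bolt is midway and holds it down
- catch_pad: yellow ribbed press bar of the catch, 20 x 80 x 9 mm (x, y, z of the box; same axes), parallel to the bolt. Origin: centre of its top face, with the catch up at (-26, -22, 86) mm in the box frame; it goes straight down. A fingertip can slide along it while pressing. Its centre line lies 54 mm from the lug's, so spread fingers stand one on the bar, one behind the lug
- weight_200g: white 200 g test weight, 30 x 30 x 40 mm, standing loose on the desk beyond the -y end of the box; leave alone. Origin: centre of its underside
- staple_box: small red box of staples, 36 x 52 x 22 mm, loose on the desk beyond the -y end of the box; leave alone. Origin: centre of its underside
- parts_tub: clear plastic tub with small parts, 90 x 90 x 64 mm, loose on the desk behind the box (+x side); leave alone. Origin: centre of its underside
There are look-alikes about, which are no part of the job. There is more than one size of the lock_box; the job needs the largest.

How it is judged:
On the way, in this order (a step that is already met when the one before it is completed fails the run):
1. a finger holds the catch down while the bolt is still drawn back (contact force between the fingers and catch_pad above 0.5 N and value of joint catch above 0.006 m and value of joint bolt below 0.006 m), for 0.1 s.
2. the fingers push the lug, the bolt midway, with the catch still held down by a finger (contact force between the fingers and catch_pad above 0.5 N and contact force between the fingers and lug above 0.3 N and value of joint catch above 0.005 m and value of joint bolt between 0.01 and 0.026 m), for 0.02 s.
3. the bolt is home while a finger still holds the catch down (contact force between the fingers and catch_pad above 0.5 N and value of joint catch above 0.005 m and value of joint bolt above 0.031 m), for 0.05 s.
At the end, for the whole second after the job is handed in: the bolt is fully home (over 31 of its 34 mm), the catch has sprung up behind it (within 2 mm of its rest height) and the box is at rest (value of joint bolt above 0.031 m and value of joint catch below 0.002 m and linear speed of lock_box below 0.01 m/s); the robot touches nothing.
It fails at once if the box is shoved or lifted more than 25 mm (distance of lock_box from where it was at the start of the episode above 0.025 m).
It fails at once if the box is tipped (angle between lock_box's own z axis and vertical above 0.1 rad).
It fails at once if the test weight is moved more than 20 mm (distance of weight_200g from where it was at the start of the episode above 0.02 m).
It fails at once if the box of staples is moved more than 20 mm (distance of staple_box from where it was at the start of the episode above 0.02 m).
It fails at once if the tub is moved more than 20 mm (distance of parts_tub from where it was at the start of the episode above 0.02 m).
It also fails if it takes over 34 s, if anything falls off the work surface, if the arm or the gripper's body presses on something with over 40 N, if the wrist force passes 120 N, or if a joint passes its speed limit or range.

## Working session

There is one attempt and no reset: what is moved stays moved. The work goes in short steps, Python scripts to look and compute and a tool call to move; the robot and the scene stay as the last step left them, time stands still between calls to the robot, and variables do not carry over. Pictures are saved under pics/ and viewed, at most 10 in all, crops included, and the job is handed in when it is done.

Besides the shell and the picture viewer there is one more tool, called after ">>>" by a JSON object that holds its "method" and its "body". carry_out: Moves the arm, as the interface text tells. Its arguments: {"type":"object","properties":{"rows":{"type":"array"},"squeeze":{"type":"number"}},"required":["rows"]}

```bash
mkdir -p pics; cat > h.py <<'E'
import numpy as np,cv2
from workcell import arm,vision
def cap(n,save=None):
    d=vision.capture(n)
    if save: cv2.imwrite('pics/'+save,d['img'])
    np.savez('/tmp/'+n+'.npz',**d)
    return d
def cloud(d):
    z=d['range_z'];K=d['camera_matrix'];R=cv2.Rodrigues(d['rvec'])[0];t=np.array(d['tvec']).ravel()
    v,u=np.mgrid[:z.shape[0],:z.shape[1]]
    P=np.stack([(u-K[0,2])/K[0,0]*z,(v-K[1,2])/K[1,1]*z,z],-1)
    W=(P-t)@R
    W[z==0]=np.nan
    return W
E
python3 - <<'E'
from h import *
a=cap('top','top0.png');b=cap('side','side0.png')
cv2.imwrite('pics/both0.png',cv2.resize(np.vstack([a['img'],b['img']]),(480,600)))
print(arm.state()); 
for d in(a,b): print(d['camera_matrix'],(-cv2.Rodrigues(d['rvec'])[0].T@np.ravel(d['tvec'])))
E
```

```text
{'time_s': 0.1, 'q': array([ 1.0460689 ,  0.38417092,  0.01637928,  1.3710766 , -0.00630238,
        1.38819301, -0.04652517]), 'qvel': array([-1.61787212e-04, -9.33298550e-04,  3.20571949e-05, -1.78631597e-03,
        7.01207417e-04,  9.81007750e-04,  1.48905191e-03]), 'effort': array([ 3.86932137e-03, -6.29132724e+01,  8.47796034e-01, -3.72753167e+01,
        1.66590937e-02,  1.05793762e-02, -9.74396517e-05]), 'tool_pos': array([ 0.27831551, -0.55909339,  0.23035592]), 'tcp_rot': array([-8.72302989e-04,  9.73453432e-01,  2.28883390e-01, -2.18819496e-04]), 'force': array([ 0.11632337,  0.01082874, -0.55192268]), 'wrist_torque': array([-0.01446135, -0.01343727,  0.00146599]), 'gripper_force': 0.0, 'finger_gap': 0.08557276139115193}
[[382.00926043   0.         314.55111382]
 [  0.         382.00926043 197.05461187]
 [  0.           0.           1.        ]] [ 0.41260393 -0.44081483  0.9861092 ]
[[426.43564478   0.         311.6275869 ]
 [  0.         426.43564478 207.00811554]
 [  0.           0.           1.        ]] [ 0.4934947  -1.22030968  0.47110747]
```

View pics/top0.png

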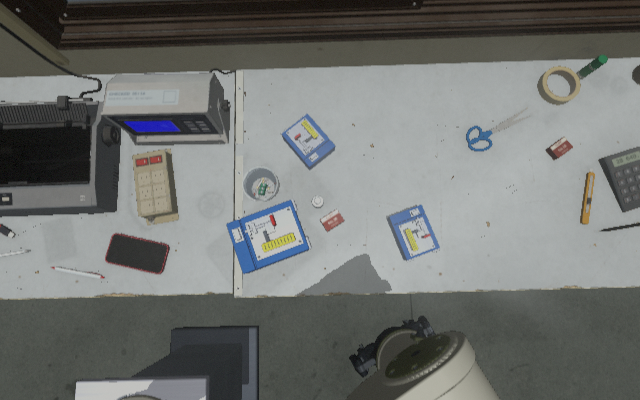

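View pics/side0.png

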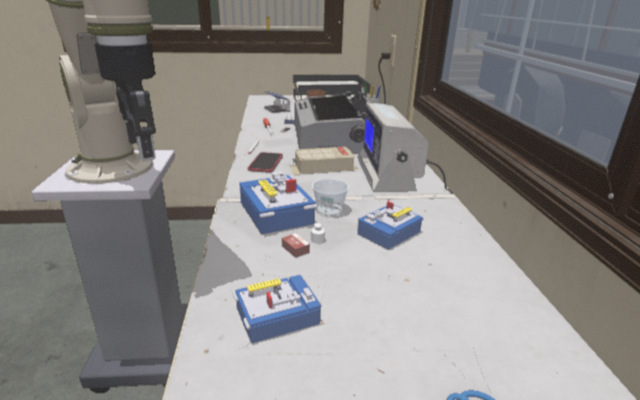

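Top view: the large box is centred near (270,237), with the yellow bar at (280,241), the lug at (272,220), the weight at (318,202), the staples at (331,221) and the tub at (261,183). The two smaller boxes are decoys. Next I measure the large box.

```bash
python3 - <<'E'
from h import *
d=dict(np.load('/tmp/top.npz'));W=cloud(d);img=d['img']
hsv=cv2.cvtColor(img,cv2.COLOR_BGR2HSV)
roi=np.zeros(img.shape[:2],np.uint8);roi[195:280,222:318]=1
K=d['camera_matrix'];R=cv2.Rodrigues(d['rvec'])[0];C=-R.T@np.ravel(d['tvec'])
def ray(uv,z):
    v=R.T@np.array([(uv[0]-K[0,2])/K[0,0],(uv[1]-K[1,2])/K[1,1],1]);return C+v*(z-C[2])/v[2]
def m(lo,hi): return cv2.inRange(hsv,lo,hi)*roi
Y=m((20,100,100),(35,255,255));Rd=m((0,120,80),(8,255,255))|m((172,120,80),(180,255,255))
for n,M,z in(('yel',Y,.086),('red',Rd,.096)):
    k=M>0
    c=max(cv2.findContours(M,0,2)[0],key=cv2.contourArea);r=cv2.minAreaRect(c)
    box=cv2.boxPoints(r)
    print(n,k.sum(),r,'range z med',np.nanpercentile(W[k][:,2],[10,50,90]))
    P=np.array([ray(b,z) for b in box]);print(P.round(4),P.mean(0).round(4))
# lid plane points & box footprint
L=W[195:280,222:318].reshape(-1,3);L=L[(L[:,2]>.05)&(L[:,2]<.066)]
r=cv2.minAreaRect((L[:,:2]*1000).astype(np.float32));print('lid',np.median(L[:,2]),r)
cv2.imwrite('pics/z0.png',cv2.resize(img[190:285,215:345],None,fx=6,fy=6,interpolation=2))
E
```

```text
yel 268 ((278.01708984375, 242.04632568359375), (8.198155403137207, 33.68157958984375), 69.775146484375) range z med [0.08248364 0.08495704 0.08708585]
[[ 0.4625 -0.3067  0.086 ]
 [ 0.4877 -0.3813  0.086 ]
 [ 0.4695 -0.3876  0.086 ]
 [ 0.4444 -0.3133  0.086 ]] [ 0.466  -0.3472  0.086 ]
red 28 ((272.1551513671875, 219.63790893554688), (9.47046184539795, 2.7854299545288086), 68.19859313964844) range z med [0.09185583 0.09438139 0.0961324 ]
[[ 0.5274 -0.3278  0.096 ]
 [ 0.5297 -0.3339  0.096 ]
 [ 0.5087 -0.342   0.096 ]
 [ 0.5064 -0.3359  0.096 ]] [ 0.518  -0.3349  0.096 ]
lid 0.059469108613970006 ((506.24755859375, -311.9414367675781), (178.86134338378906, 175.9751739501953), 18.951496124267578)
```

View pics/z0.png

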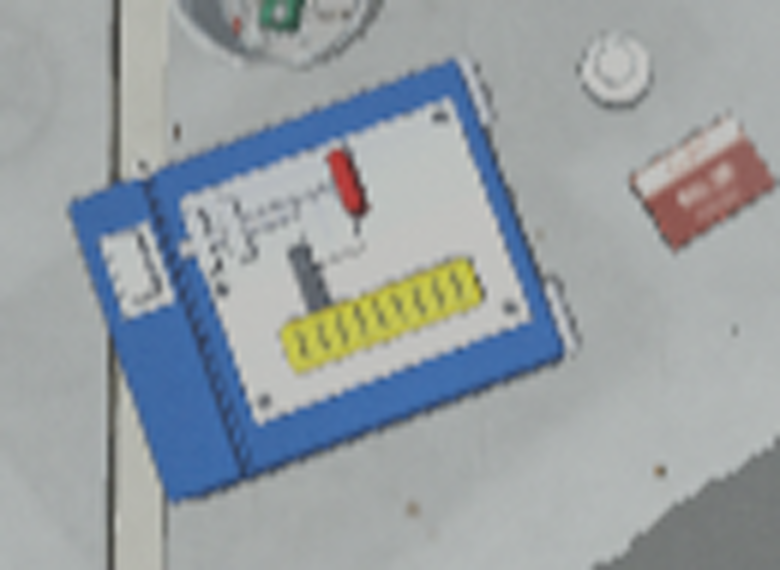

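Fit: box yaw is about 0.326 rad, and both parts put the box origin at (0.483, -0.318) within 1.5 mm. The lug-to-bar offset comes out as 53 mm in x and 5 mm in y (expected 54 and 6), so the bolt is drawn. I go to TCP (0.499, -0.363) with tool y along box x.

>>> {"method": "carry_out", "body": {"rows": [{"claw":0,"dx":36,"dy":-10,"dz":9},{"claw":0,"dx":36,"dy":-10,"dz":9},{"claw":0,"dx":36,"dy":-10,"dz":9},{"claw":0,"dx":36,"dy":-10,"dz":9},{"claw":0,"dx":36,"dy":-10,"dz":9}]}}

```text
invalid input
```

>>> {"method": "carry_out", "body": {"rows": [{"claw":0,"dx":36,"dy":-10,"dz":9},{"claw":0,"dx":36,"dy":-10,"dz":9},{"claw":0,"dx":33,"dy":-7,"dz":7},{"claw":0,"az":-0.14},{"claw":0,"az":-0.14}]}}

```text
invalid input
```

>>> {"method": "carry_out", "body": {"rows": [{"claw":0,"az":-0.14},{"claw":0,"az":-0.14},{"claw":0,"az":-0.14},{"claw":0,"az":-0.14},{"claw":0,"az":-0.14}]}}

```text
invalid input
```

>>> {"method": "carry_out", "body": {"rows": [{"claw":0,"az":-0.14},{"claw":0,"az":-0.14},{"claw":0,"az":-0.14},{"claw":0,"az":-0.035},{"claw":0}]}}

```text
invalid input
```

```bash
cat >> h.py <<'E'
TH=0.326;O=np.array([.483,-.3178])
def rep(s=None):
    s=s or arm.state();q=s['tcp_rot'];from scipy.spatial.transform import Rotation as Ro
    M=Ro.from_quat([q[1],q[2],q[3],q[0]]).as_matrix()
    d=s['tool_pos'][:2]-O;c,n=np.cos(TH),np.sin(TH)
    print('t',s['time_s'],'pos',s['tool_pos'].round(4),'box',((d@[c,n])*1000).round(1),((d@[-n,c])*1000).round(1),'F',s['force'].round(2),'gap',round(s['finger_gap'],4))
    print('tool y ang',np.arctan2(M[1,1],M[0,1]).round(4),'z',M[:,2].round(3))
E
python3 - <<'E'
from h import *
rep()
cv2.imwrite('pics/w1.png',cap('wrist')['img']);cap('side','s1.png')
E
```

```text
t 0.1 pos [ 0.2783 -0.5591  0.2304] box -271.2 -163.0 F [ 0.12  0.01 -0.55] gap 0.0856
tool y ang -1.1089 z [-0.001  0.002 -1.   ]
```

View pics/w1.png

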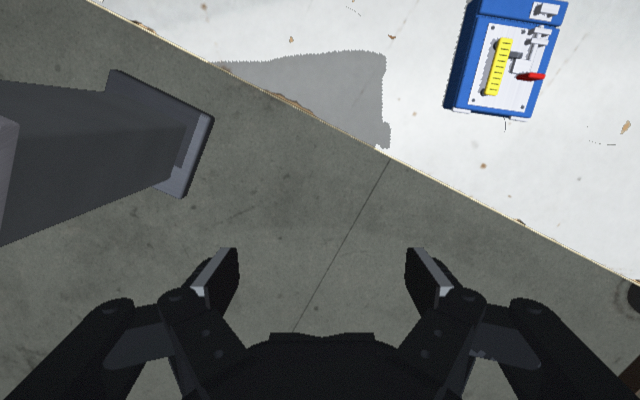

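The moves were refused, so the arm is still at the start. The wrist view shows the fingers at (215,270) and (430,270), with a box at the top right. Each row probably needs all its keys. I'll try one call.

>>> {"method": "carry_out", "body": {"rows": [{"claw":0,"dx":36,"dy":-10,"dz":9,"ax":0,"ay":0,"az":0},{"claw":0,"dx":36,"dy":-10,"dz":9,"ax":0,"ay":0,"az":0},{"claw":0,"dx":36,"dy":-10,"dz":9,"ax":0,"ay":0,"az":0},{"claw":0,"dx":36,"dy":-10,"dz":9,"ax":0,"ay":0,"az":0},{"claw":0,"dx":36,"dy":-10,"dz":9,"ax":0,"ay":0,"az":0}]}}

```text
time_s: 0.7
tool_pos: [0.4183, -0.4333, 0.1858]
tcp_rot: [-0.0, 0.973, 0.229, -0.0]
force: [0.1, 0.7, 0.1]
finger_gap: 0.0426
gripper_force: 0.0
```

Every key is required. I'll continue with the rest of the approach.

>>> {"method": "carry_out", "body": {"rows": [{"claw":0,"dx":36,"dy":-10,"dz":9,"ax":0,"ay":0,"az":0},{"claw":0,"dx":36,"dy":-10,"dz":9,"ax":0,"ay":0,"az":0},{"claw":0,"dx":33,"dy":-7,"dz":7,"ax":0,"ay":0,"az":0},{"claw":0,"dx":0,"dy":0,"dz":0,"ax":0,"ay":0,"az":-0.14},{"claw":0,"dx":0,"dy":0,"dz":0,"ax":0,"ay":0,"az":-0.14}]}}

```text
time_s: 1.2
tool_pos: [0.5005, -0.3616, 0.1606]
tcp_rot: [-0.001, 0.93, 0.367, -0.0]
force: [-0.6, -0.8, -0.1]
finger_gap: 0.0428
gripper_force: 0.0
```

>>> {"method": "carry_out", "body": {"rows": [{"claw":0,"dx":0,"dy":0,"dz":0,"ax":0,"ay":0,"az":-0.14},{"claw":0,"dx":0,"dy":0,"dz":0,"ax":0,"ay":0,"az":-0.14},{"claw":0,"dx":0,"dy":0,"dz":0,"ax":0,"ay":0,"az":-0.14},{"claw":0,"dx":0,"dy":0,"dz":0,"ax":0,"ay":0,"az":-0.14},{"claw":0,"dx":0,"dy":0,"dz":0,"ax":0,"ay":0,"az":-0.14}]}}

```text
time_s: 1.7
tool_pos: [0.4992, -0.3635, 0.161]
tcp_rot: [-0.0, 0.749, 0.662, -0.0]
force: [0.8, 0.2, -0.8]
finger_gap: 0.0429
gripper_force: 0.0
```

>>> {"method": "carry_out", "body": {"rows": [{"claw":0,"dx":0,"dy":0,"dz":0,"ax":0,"ay":0,"az":-0.14},{"claw":0,"dx":0,"dy":0,"dz":0,"ax":0,"ay":0,"az":-0.14},{"claw":0,"dx":0,"dy":0,"dz":0,"ax":0,"ay":0,"az":-0.14},{"claw":0,"dx":0,"dy":0,"dz":0,"ax":0,"ay":0,"az":-0.035},{"claw":0,"dx":0,"dy":0,"dz":0,"ax":0,"ay":0,"az":0}]}}

```text
time_s: 2.2
tool_pos: [0.4991, -0.3636, 0.161]
tcp_rot: [-0.0, 0.583, 0.813, 0.0]
force: [0.1, 0.9, -0.3]
finger_gap: 0.0428
gripper_force: 0.0
```

```bash
python3 - <<'E'
from h import *
rep()
w=cap('wrist','w2.png')
W=cloud(w);hsv=cv2.cvtColor(w['img'],cv2.COLOR_BGR2HSV)
Y=cv2.inRange(hsv,(20,100,100),(35,255,255));Rd=cv2.inRange(hsv,(0,120,80),(8,255,255))|cv2.inRange(hsv,(172,120,80),(180,255,255))
c,n=np.cos(TH),np.sin(TH)
for nm,M,z in(('yel',Y,(.080,.092)),('red',Rd,(.09,.102))):
    P=W[(M>0)];P=P[(P[:,2]>z[0])&(P[:,2]<z[1])]
    r=cv2.minAreaRect((P[:,:2]*1000).astype(np.float32));d=np.array(r[0])/1000-O
    print(nm,len(P),np.median(P[:,2]),r,'box',d@[c,n]*1000,d@[-n,c]*1000)
E
```

```text
t 2.2 pos [ 0.4991 -0.3636  0.161 ] box 0.6 -48.6 F [ 0.15  0.91 -0.32] gap 0.0428
tool y ang 0.3263 z [-0.  0. -1.]
yel 2225 0.0873214174706362 ((468.6669006347656, -346.3898010253906), (19.81890106201172, 78.04248809814453), 19.212881088256836) box -22.73425178007954 -22.493738152762816
red 314 0.09695914385615872 ((521.108642578125, -333.54083251953125), (25.09286117553711, 7.406203269958496), 19.146507263183594) box 31.060395926656145 -27.11630971269087
```

View pics/w2.png

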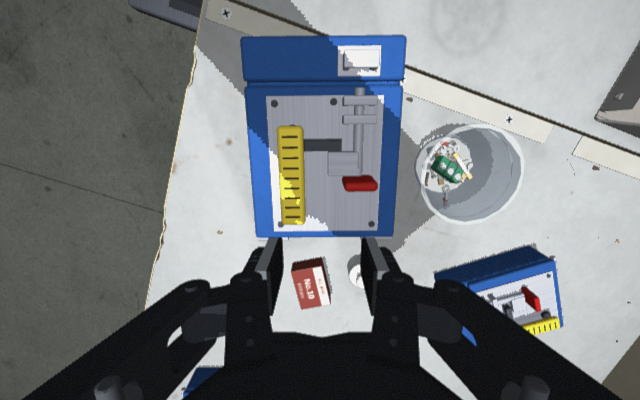

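The wrist view shows the bar (290,175), lug (360,183), staples (310,283) and weight (357,272), all clear of the fingers. The near measurement puts the box about 2 to 3 mm further in +x, so I shift by 2 mm and go down in steps, watching the force.

>>> {"method": "carry_out", "body": {"rows": [{"claw":0,"dx":0,"dy":2,"dz":25,"ax":0,"ay":0,"az":-0.008},{"claw":0,"dx":0,"dy":0,"dz":25,"ax":0,"ay":0,"az":0},{"claw":0,"dx":0,"dy":0,"dz":15,"ax":0,"ay":0,"az":0},{"claw":0,"dx":0,"dy":0,"dz":5,"ax":0,"ay":0,"az":0},{"claw":0,"dx":0,"dy":0,"dz":0,"ax":0,"ay":0,"az":0}]}}

```text
time_s: 2.75
tool_pos: [0.501, -0.3628, 0.0909]
tcp_rot: [-0.001, 0.58, 0.815, 0.0]
force: [0.3, -0.1, 0.4]
finger_gap: 0.0429
gripper_force: 0.0
```

>>> {"method": "carry_out", "body": {"rows": [{"claw":0,"dx":0,"dy":0,"dz":2,"ax":0,"ay":0,"az":0},{"claw":0,"dx":0,"dy":0,"dz":2,"ax":0,"ay":0,"az":0},{"claw":0,"dx":0,"dy":0,"dz":2,"ax":0,"ay":0,"az":0},{"claw":0,"dx":0,"dy":0,"dz":0,"ax":0,"ay":0,"az":0}]}}

```text
time_s: 3.15
tool_pos: [0.5012, -0.363, 0.0854]
tcp_rot: [0.0, 0.58, 0.815, 0.0]
force: [-0.1, 0.2, -0.1]
finger_gap: 0.0426
gripper_force: 0.0
```

>>> {"method": "carry_out", "body": {"rows": [{"claw":0,"dx":0,"dy":0,"dz":2,"ax":0,"ay":0,"az":0},{"claw":0,"dx":0,"dy":0,"dz":2,"ax":0,"ay":0,"az":0},{"claw":0,"dx":0,"dy":0,"dz":0,"ax":0,"ay":0,"az":0}]}}

```text
time_s: 3.45
tool_pos: [0.5014, -0.3631, 0.0814]
tcp_rot: [0.0, 0.58, 0.815, 0.0]
force: [0.1, -0.2, 1.4]
finger_gap: 0.0427
gripper_force: 1.1
```

>>> {"method": "carry_out", "body": {"rows": [{"claw":0,"dx":0,"dy":0,"dz":2,"ax":0,"ay":0,"az":0},{"claw":0,"dx":0,"dy":0,"dz":0,"ax":0,"ay":0,"az":0}]}}

```text
time_s: 3.65
tool_pos: [0.5014, -0.3631, 0.0794]
tcp_rot: [0.0, 0.58, 0.815, 0.0]
force: [0.3, -0.7, 2.4]
finger_gap: 0.0424
gripper_force: 1.5
```

>>> {"method": "carry_out", "body": {"rows": [{"claw":0,"dx":0,"dy":0,"dz":2,"ax":0,"ay":0,"az":0},{"claw":0,"dx":0,"dy":0,"dz":0,"ax":0,"ay":0,"az":0}]}}

```text
time_s: 3.85
tool_pos: [0.5014, -0.3631, 0.0773]
tcp_rot: [0.0, 0.58, 0.815, 0.0]
force: [0.5, -0.5, 2.0]
finger_gap: 0.0425
gripper_force: 1.8
```

Contact came at z of about 0.082, so the bottom stop should be near 0.072.

>>> {"method": "carry_out", "body": {"rows": [{"claw":0,"dx":0,"dy":0,"dz":2,"ax":0,"ay":0,"az":0},{"claw":0,"dx":0,"dy":0,"dz":1,"ax":0,"ay":0,"az":0},{"claw":0,"dx":0,"dy":0,"dz":0,"ax":0,"ay":0,"az":0}]}}

```text
time_s: 4.15
tool_pos: [0.5014, -0.3631, 0.0744]
tcp_rot: [0.0, 0.58, 0.815, -0.0]
force: [0.7, -1.2, 4.5]
finger_gap: 0.0425
gripper_force: 2.3
```

>>> {"method": "carry_out", "body": {"rows": [{"claw":0,"dx":0,"dy":0,"dz":1,"ax":0,"ay":0,"az":0},{"claw":0,"dx":0,"dy":0,"dz":0,"ax":0,"ay":0,"az":0}]}}

```text
time_s: 4.35
tool_pos: [0.5015, -0.3633, 0.0741]
tcp_rot: [0.001, 0.58, 0.815, -0.0]
force: [-0.8, -0.1, 8.8]
finger_gap: 0.0423
gripper_force: 4.3
```

>>> {"method": "carry_out", "body": {"rows": [{"claw":0,"dx":0,"dy":0,"dz":1,"ax":0,"ay":0,"az":0},{"claw":0,"dx":0,"dy":0,"dz":0,"ax":0,"ay":0,"az":0}]}}

```text
time_s: 4.55
tool_pos: [0.5016, -0.3635, 0.0739]
tcp_rot: [0.001, 0.58, 0.815, -0.0]
force: [-2.6, 0.3, 14.2]
finger_gap: 0.0428
gripper_force: 6.9
```

The catch is at its bottom stop: the force rose from 1.6 to 4.5 N, then sharply. I ease off 1 mm and push along +x.

>>> {"method": "carry_out", "body": {"rows": [{"claw":0,"dx":0,"dy":0,"dz":-1,"ax":0,"ay":0,"az":0},{"claw":0,"dx":3,"dy":0,"dz":0,"ax":0,"ay":0,"az":0},{"claw":0,"dx":3,"dy":0,"dz":0,"ax":0,"ay":0,"az":0},{"claw":0,"dx":3,"dy":0,"dz":0,"ax":0,"ay":0,"az":0},{"claw":0,"dx":0,"dy":0,"dz":0,"ax":0,"ay":0,"az":0}]}}

```text
time_s: 5.05
tool_pos: [0.4987, -0.3559, 0.0743]
tcp_rot: [0.002, 0.58, 0.815, -0.001]
force: [1.7, -4.0, 6.4]
finger_gap: 0.0429
gripper_force: 3.4
```

>>> {"method": "carry_out", "body": {"rows": [{"claw":0,"dx":3,"dy":0,"dz":0,"ax":0,"ay":0,"az":0},{"claw":0,"dx":3,"dy":0,"dz":0,"ax":0,"ay":0,"az":0},{"claw":0,"dx":3,"dy":0,"dz":0,"ax":0,"ay":0,"az":0},{"claw":0,"dx":0,"dy":0,"dz":0,"ax":0,"ay":0,"az":0}]}}

```text
time_s: 5.45
tool_pos: [0.4958, -0.3476, 0.0743]
tcp_rot: [0.002, 0.58, 0.815, -0.001]
force: [1.1, -5.0, 6.5]
finger_gap: 0.0425
gripper_force: 3.4
```

```bash
cat > look.py <<'E'
from h import *
rep()
w=cap('wrist','w3.png');W=cloud(w);hsv=cv2.cvtColor(w['img'],cv2.COLOR_BGR2HSV)
Y=cv2.inRange(hsv,(20,100,100),(35,255,255));Rd=cv2.inRange(hsv,(0,120,80),(8,255,255))|cv2.inRange(hsv,(172,120,80),(180,255,255))
c,n=np.cos(TH),np.sin(TH)
for nm,M,z in(('yel',Y,(.068,.092)),('red',Rd,(.088,.102))):
    P=W[(M>0)];P=P[(P[:,2]>z[0])&(P[:,2]<z[1])]
    d=P[:,:2]-O
    if len(P): print(nm,len(P),np.median(P[:,2]),'box x,y 5-95%',np.percentile(d@[c,n]*1000,[5,95]),np.percentile(d@[-n,c]*1000,[5,95]))
E
python3 look.py
```

```text
t 5.45 pos [ 0.4958 -0.3476  0.0743] box 2.6 -32.3 F [ 1.13 -4.99  6.52] gap 0.0425
tool y ang 0.3331 z [ 0.002 -0.003 -1.   ]
yel 3050 0.07719490449076534 box x,y 5-95% [-31.17758373 -13.22502824] [-52.04025421  15.34658791]
red 1026 0.09651015288571005 box x,y 5-95% [20.31155674 41.43040116] [-19.4141316  -12.71309266]
```

View pics/w3.png

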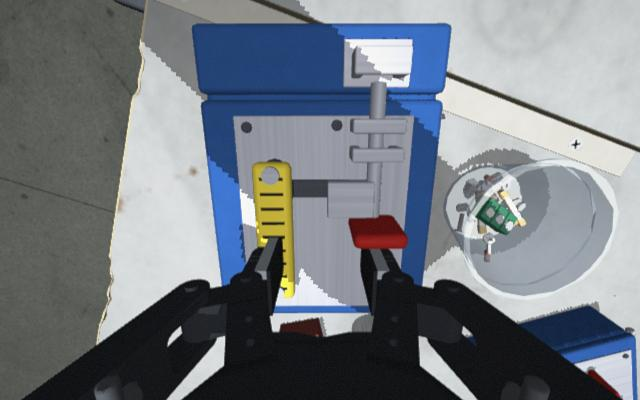

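The catch is down (bar at z 77 mm), the lug is at (378,231) against the right finger, and the bolt has travelled about 11 mm. I keep pushing.

>>> {"method": "carry_out", "body": {"rows": [{"claw":0,"dx":3,"dy":0,"dz":0,"ax":0,"ay":0,"az":0},{"claw":0,"dx":3,"dy":0,"dz":0,"ax":0,"ay":0,"az":0},{"claw":0,"dx":3,"dy":0,"dz":0,"ax":0,"ay":0,"az":0},{"claw":0,"dx":3,"dy":0,"dz":0,"ax":0,"ay":0,"az":0},{"claw":0,"dx":0,"dy":0,"dz":0,"ax":0,"ay":0,"az":0}]}}

```text
time_s: 6.0
tool_pos: [0.4919, -0.3362, 0.0743]
tcp_rot: [0.002, 0.58, 0.815, -0.001]
force: [1.4, -3.0, 6.6]
finger_gap: 0.0427
gripper_force: 3.5
```

>>> {"method": "carry_out", "body": {"rows": [{"claw":0,"dx":3,"dy":0,"dz":0,"ax":0,"ay":0,"az":0},{"claw":0,"dx":3,"dy":0,"dz":0,"ax":0,"ay":0,"az":0},{"claw":0,"dx":2,"dy":0,"dz":0,"ax":0,"ay":0,"az":0},{"claw":0,"dx":2,"dy":0,"dz":0,"ax":0,"ay":0,"az":0},{"claw":0,"dx":0,"dy":0,"dz":0,"ax":0,"ay":0,"az":0}]}}

```text
time_s: 6.5
tool_pos: [0.4886, -0.3268, 0.0743]
tcp_rot: [0.002, 0.58, 0.815, -0.001]
force: [1.1, -4.9, 7.0]
finger_gap: 0.0431
gripper_force: 3.5
```

```bash
python3 look.py
```

```text
t 6.5 pos [ 0.4886 -0.3268  0.0743] box 2.4 -10.4 F [ 1.14 -4.89  7.04] gap 0.0431
tool y ang 0.3331 z [ 0.002 -0.003 -1.   ]
yel 2291 0.07722744259665396 box x,y 5-95% [-30.65583904 -13.13761669] [-53.24806196  16.15425532]
red 1048 0.09650133126679869 box x,y 5-95% [19.77971313 41.13341166] [2.61770909 9.16237334]
```

The bolt is at about 33 mm. I push on to the end stop.

>>> {"method": "carry_out", "body": {"rows": [{"claw":0,"dx":1,"dy":0,"dz":0,"ax":0,"ay":0,"az":0},{"claw":0,"dx":0,"dy":0,"dz":0,"ax":0,"ay":0,"az":0}]}}

```text
time_s: 6.75
tool_pos: [0.4884, -0.3262, 0.0743]
tcp_rot: [0.002, 0.58, 0.814, -0.001]
force: [2.2, -5.2, 5.4]
finger_gap: 0.0427
gripper_force: 4.0
```

>>> {"method": "carry_out", "body": {"rows": [{"claw":0,"dx":1,"dy":0,"dz":0,"ax":0,"ay":0,"az":0},{"claw":0,"dx":0,"dy":0,"dz":0,"ax":0,"ay":0,"az":0}]}}

```text
time_s: 6.95
tool_pos: [0.4883, -0.3261, 0.0744]
tcp_rot: [0.003, 0.581, 0.814, -0.001]
force: [3.3, -8.3, 3.6]
finger_gap: 0.0427
gripper_force: 5.5
```

The end stop is reached: the push force rose and the tool stopped moving. I relieve the push slightly, then lift straight up.

>>> {"method": "carry_out", "body": {"rows": [{"claw":0,"dx":-3,"dy":0,"dz":0,"ax":0,"ay":0,"az":0},{"claw":0,"dx":-1,"dy":0,"dz":-5,"ax":0,"ay":0,"az":0},{"claw":0,"dx":-1,"dy":0,"dz":-10,"ax":0,"ay":0,"az":0},{"claw":0,"dx":-2,"dy":0,"dz":-30,"ax":0,"ay":0,"az":0},{"claw":0,"dx":-10,"dy":0,"dz":-30,"ax":0,"ay":0,"az":0}]}}

```text
time_s: 7.45
tool_pos: [0.4923, -0.3377, 0.1484]
tcp_rot: [-0.002, 0.579, 0.815, 0.0]
force: [0.6, -0.8, 0.3]
finger_gap: 0.0428
gripper_force: 0.0
```

>>> {"method": "carry_out", "body": {"rows": [{"claw":0,"dx":-25,"dy":0,"dz":-10,"ax":0,"ay":0,"az":0},{"claw":0,"dx":0,"dy":0,"dz":0,"ax":0,"ay":0,"az":0},{"claw":0,"dx":0,"dy":0,"dz":0,"ax":0,"ay":0,"az":0}]}}

```text
time_s: 7.75
tool_pos: [0.5008, -0.363, 0.1579]
tcp_rot: [-0.001, 0.58, 0.815, 0.0]
force: [0.1, -0.0, -0.5]
finger_gap: 0.0431
gripper_force: 0.0
```

```bash
python3 look.py
```

```text
t 7.75 pos [ 0.5008 -0.363   0.1579] box 2.4 -48.5 F [ 0.1  -0.04 -0.5 ] gap 0.0431
tool y ang 0.3333 z [-0.001  0.001 -1.   ]
yel 2278 0.08731043695666785 box x,y 5-95% [-31.26368601 -13.65522291] [-57.48439843  13.62852372]
red 346 0.09690945475158194 box x,y 5-95% [20.08093099 41.55850238] [2.56836618 8.87822326]
```

View pics/w3.png

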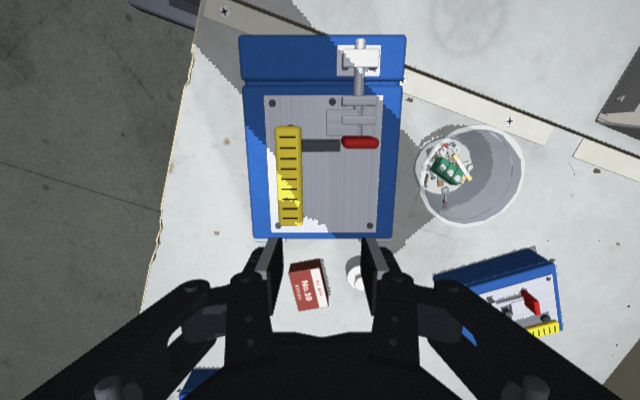

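The bolt rod is through the keeper (360,60), the lug is at (360,142), about 33 mm on, and the bar (288,176) is back at its rest height. The box, staples, weight and tub have not visibly moved. Handing in.

```bash
python3 -c "
from workcell import arm
print(arm.hand_in())"
```

```text
the job is handed in; nothing more can be done
None
```

The box is locked and handed in: I held the catch down, pushed the bolt about 33 mm to its end stop, then let the catch spring back to its rest height and moved the arm clear; the hand-in returned no verdict.

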